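Set out each opener by what it opens

TASK

Set out the kitchen counter for opening things: stand the tall red can in the middle of the round cork mat in front of the electric can opener, and stack the short blue tin squarely on top of it. Lay the orange bottle opener in front of the capped soda bottle and the corkscrew in front of the corked wine bottle, each flat in the middle of the cream mat there, lengthwise along the mat's long side (either end first) and not overhanging it. Leave the salt, pepper and mustard where they stand, and let go of everything.

Things in the scene. Friction and masses are not known exactly. Their poses are not given: they have to be found in the camera images.
- big_can: Loose tall tin can with a red label and a red top inside its metal rim, upright: diameter 62 mm, height 85, about 0.3 kg. Origin at the centre of its underside, z up.
- small_tin: Loose short tin with a blue label and a blue top inside its metal rim, upright: diameter 58 mm, height 40, about 0.14 kg. Origin at the centre of its underside, z up.
- bottle_opener: Loose orange plastic bottle opener lying flat, 120 mm long overall, 12 thick: a straight handle 26 wide from x = -60 to +25, then a hoop-shaped head 40 wide up to x = +60. Origin at mid-length on its underside, x along its length towards the hoop, z up. Grip across the handle (along its y) at the origin. About 45 g.
- corkscrew: Loose corkscrew lying flat, 124 mm long, 25 thick, 80 g: brown resin crossbar handle (diameter 25, 64 wide along y) centred at x = -49.5; brown resin barrel with chrome bands, diameter 25, from x = -28 to +26; steel spiral on to x = +62. Origin at mid-length under the barrel, at counter level; x runs to the spiral tip, z up. Grip across the barrel (along y) at the origin.
- can_opener: Fixed avocado-green electric can opener with chrome face and cream rocker switch on top (100 mm deep, 120 wide, 225 high), and the round cork mat, 92 across and 3 thick, that lies in front of it. Origin at the centre of the round mat, at counter level; x points from the mat to the machine, whose front face is 115 away (wheels stand out to 102). Its place in the back row varies.
- soda_station: Fixed green glass soda bottle with a mustard-yellow crown cap (diameter 60 mm, 190 high, white label), and the cream rectangular mat, 70 (x) by 150 (y) and 3 thick, that lies in front of it. Origin at the mat's centre, at counter level; x points from the mat to the bottle, whose axis is 130 away; y is along the mat's long side. Its place in the back row varies.
- wine_station: Fixed small dark wine bottle with a red neck band and a cork (diameter 68 mm, 220 high, buff label), and the cream rectangular mat, 94 (x) by 154 (y) and 3 thick, that lies in front of it. Origin at the mat's centre, at counter level; x points from the mat to the bottle, whose axis is 130 away; y is along the mat's long side. Its place in the back row varies.
- salt: Loose white salt shaker with a steel cap, base diameter 38 mm, 69 high, standing between two of the mats; to be left alone. Origin at the centre of its underside.
- pepper: Loose dark brown pepper shaker with a steel cap, base diameter 38 mm, 69 high, standing between two of the mats; to be left alone. Origin at the centre of its underside.
- mustard_jar: Loose jar of mustard, yellow with a yellow lid, diameter 60 mm, 74 high, standing in the front row among the things to be moved; to be left alone. Origin at the centre of its underside.
Not all that is in view belongs to the job. Of the things that look like the bottle_opener, the larger one is meant. Of the things that look like the corkscrew, the larger one is meant.

How it is judged (in metres and radians):
At the end, for the whole second after the job is handed in: Can upright on the round mat, within 16 mm of its centre; tin upright on the can within 12 mm; bottle opener on the soda mat and corkscrew on the wine mat, flat, within 16 mm of centre along and across, within 0.3 rad of the long side; all released and at rest (horizontal distance between big_can and can_opener below 0.016 m and z of big_can in the frame of can_opener between 0 and 0.006 m and angle between each of big_can, small_tin's own z axis and vertical below 0.08 rad and horizontal distance between small_tin and big_can below 0.012 m and z of small_tin in the frame of big_can between 0.082 and 0.088 m and x of bottle_opener in the frame of soda_station between -0.016 and 0.016 m and y of bottle_opener in the frame of soda_station between -0.016 and 0.016 m and z of bottle_opener in the frame of soda_station between 0 and 0.008 m and angle between each of bottle_opener, corkscrew's own z axis and vertical below 0.2 rad and angle between the x axis of bottle_opener and the y axis of soda_station, either way round below 0.3 rad and x of corkscrew in the frame of wine_station between -0.016 and 0.016 m and y of corkscrew in the frame of wine_station between -0.016 and 0.016 m and z of corkscrew in the frame of wine_station between 0 and 0.008 m and angle between the x axis of corkscrew and the y axis of wine_station, either way round below 0.3 rad and linear speed of each of big_can, small_tin, bottle_opener, corkscrew below 0.02 m/s and angular speed of each of big_can, small_tin, bottle_opener, corkscrew below 0.3 rad/s); the robot touches nothing.
It fails at once if the salt shaker is pushed more than 20 mm or tipped over (distance of salt from where it was at the start of the episode above 0.02 m or angle between salt's own z axis and vertical above 0.4 rad).
It fails at once if the pepper shaker is pushed more than 20 mm or tipped over (distance of pepper from where it was at the start of the episode above 0.02 m or angle between pepper's own z axis and vertical above 0.4 rad).
It fails at once if the mustard jar is pushed more than 20 mm or tipped over (distance of mustard_jar from where it was at the start of the episode above 0.02 m or angle between mustard_jar's own z axis and vertical above 0.4 rad).
It also fails if it takes over 120 s, if anything falls off the work surface, if the arm or the gripper's body presses on something with over 40 N, if the wrist force passes 120 N, or if a joint passes its speed limit or range.

ROBOT

A 7-joint arm with a two-finger parallel gripper is mounted at the origin on the work surface. World frame = base frame: x ahead of the robot, y to its left, z up, the work surface at z = 0. Lengths are in m, angles in degrees, forces in N, time in s.
With the tool pointing down it reaches from about 0.425 to 1.025 m from the base axis. Payload 9.4 kg.
Tool frame: the origin (TCP) lies midway between the tips of the shut fingers; the grasp point (between the pads) lies 19 mm behind it; x points along the fingers, y is the direction in which the jaws open and shut, and the axes are right-handed (so a half turn about x gives the same grasp; the last joint's range is limited). The gripper opens to 85 mm and grips with 20 to 120 N. Pads are 22 mm wide; open, the fingers measure 114 mm over their backs; the gripper's body (76 mm by 85 mm) begins 54 mm behind the grasp point. The pads swing forward as they close: fully open they stand 13 mm farther back than shut.
Start: joints at [-71.087, 34.337, -0.143, 91.639, 0.103, 54.024, -4.572], TCP at [0.287, 0.666, 0.231] pointing down, gripper open.
Joint ranges: [-147.43, 147.43], [-19.82, 112.94], [-74.19, 73.91], [6.32, 146.72], [-59.91, 239.91], [6.04, 106.73], [-150.56, 150.56]. Speed limits (degrees/s): [127.2, 127.2, 172.46, 172.46, 180, 180, 180].

INTERFACE

Orientations are given as a 3x3 rotation matrix whose columns are the frame's x, y, z axes.
In Python, from workcell import arm gives the robot as it stands. Calls block until the motion is done:
- arm.goto(position, orientation): joint-space move of the TCP to a pose.
- arm.servo_line(position, orientation=None, velocity=0.15, contact_N=None): straight line of the TCP; orientation=None keeps the orientation; velocity is the mean speed in m/s. With contact_N (N) it stops when the force on the tool has changed by that much, and returns True; else False.
- arm.move_j(angles): joint-space move.
- arm.set_gripper(opening): finger opening in m; the grip force is fixed at half the most; returns when the fingers have stopped.
- arm.sleep(seconds).
- arm.ik(position, orientation): joint angles nearest the present ones, or None.
- arm.capture(name): name is "side" or "top" or "wrist"; returns a dict with "img" (420x560x3 uint8, red, green, blue), "vertical_fov" (degrees; the focal length in pixels is half the picture's height over the tangent of half this angle, whatever the lens; pixels are square), "cx", "cy" (the principal point, pixels), "R" (3x3) and "t" (3): a world point X has camera coordinates R X + t. Camera axes: x right, y down, z forward; pixel columns grow to the right and rows downward; lengths in m; the calibration is good to about 2 mm. A picture is of the moment at which its call begins. There is no depth.
A pose or a line that the arm cannot do raises arm.PlanningError and nothing moves.
- arm.job_done(): hands the job in, once; it reports no verdict.
Readings, each from a call of its own:
- arm.current_t(): time.
- arm.current_joint_pos(): joint angles.
- arm.current_qd(): joint speeds.
- arm.current_joint_torque(): joint torques, N m.
- arm.current_eef_pos(): TCP position.
- arm.current_tool_rot(): TCP orientation.
- arm.current_contact_force(): force on the tool from outside, world axes, zero at the start.
- arm.current_wrist_torque(): the same for the moment, N m.
- arm.current_finger_gap(): finger opening in m.
Only numpy, scipy, OpenCV 4.12 (cv2) and the standard library are available. Lean on these libraries where they do the work, as an engineer would, in place of code of your own. Each camera call takes 0.05 s, during which the arm holds its last target.

## Working session

There is one attempt and no reset: what is moved stays moved. The work goes in short steps, each a Python script; the robot and the scene stay as the last script left them, time stands still between calls to the robot, and variables do not carry over. Pictures are saved under pics/ and viewed, and the job is handed in when it is done.

```bash
mkdir -p pics; ls
python3 - <<'E'
from workcell import arm
import cv2,numpy as np
for n in ["side","top","wrist"]:
    c=arm.capture(n); cv2.imwrite(f"pics/{n}0.png",c["img"][:,:,::-1]); 
    np.savez(f"pics/{n}0.npz",**c)
    print(n,c["vertical_fov"],c["cx"],c["cy"],c["R"],c["t"])
print(arm.current_t(),arm.current_tool_rot(),arm.current_eef_pos())
E
```

```text
pics
side 55.97387039098711 283.2468581366014 206.2095692698799 [[ 0.81066962 -0.58546959  0.00633483]
 [-0.3215067  -0.45416403 -0.83088416]
 [ 0.48933446  0.67153585 -0.55640937]] [-0.38177466  0.19560637  0.80941811]
top 56.55135099090449 276.9681498470352 212.43333995920887 [[-0.0210217  -0.9993995  -0.02754516]
 [-0.9838903   0.02557211 -0.17693485]
 [ 0.17753299  0.02338195 -0.98383704]] [0.06769507 0.50482136 0.79801866]
wrist 59.50407191485854 276.78945776042224 207.6308019996294 [[ 0.39561216  0.91841685 -0.00122567]
 [ 0.88099129 -0.37911317  0.2830681 ]
 [ 0.25950984 -0.11306499 -0.95909903]] [-0.72378329 -0.03773109  0.37833996]
0.15 [[-3.81657853e-04  3.95586175e-01  9.18428785e-01]
 [-1.14567776e-03  9.18428076e-01 -3.95586345e-01]
 [-9.99999271e-01 -1.20320207e-03  1.02688995e-04]] [0.28670393 0.66552063 0.23061878]
```

View pics/top0.png

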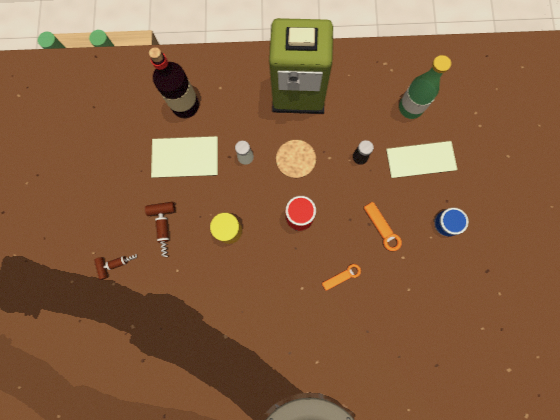

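View pics/side0.png

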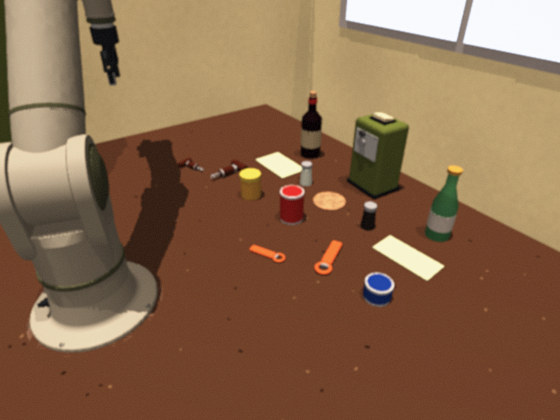

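View pics/wrist0.png

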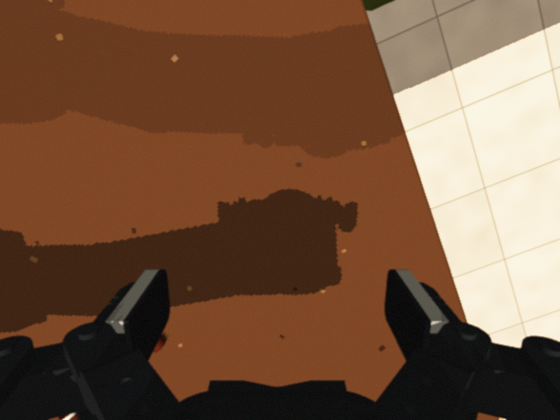

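```bash
cat > h.py <<'E'
import numpy as np,cv2
def load(f): return dict(np.load(f))
def ray(c,u,v):
    f=210/np.tan(np.radians(float(c["vertical_fov"])/2))
    d=np.array([(u-float(c["cx"]))/f,(v-float(c["cy"]))/f,1.0])
    return -c["R"].T@c["t"], c["R"].T@d
def w(c,u,v,z=0):
    o,d=ray(c,u,v); return o+d*(z-o[2])/d[2]
def pj(c,X):
    f=210/np.tan(np.radians(float(c["vertical_fov"])/2))
    p=c["R"]@np.array(X)+c["t"]; return f*p[0]/p[2]+float(c["cx"]),f*p[1]/p[2]+float(c["cy"])
def crop(c,u0,v0,u1,v1,s,fn):
    im=cv2.resize(c["img"][v0:v1,u0:u1,::-1],None,fx=s,fy=s,interpolation=cv2.INTER_CUBIC)
    for u in range((u0+9)//10*10,u1,10): cv2.line(im,((u-u0)*s,0),((u-u0)*s,8 if u%50 else 20),(255,255,255),1); (u%20==0) and cv2.putText(im,str(u),((u-u0)*s,18),0,.4,(0,255,255),1)
    for v in range((v0+9)//10*10,v1,10): cv2.line(im,(0,(v-v0)*s),(8,(v-v0)*s),(255,255,255),1); (v%20==0) and cv2.putText(im,str(v),(8,(v-v0)*s+4),0,.4,(0,255,255),1)
    cv2.imwrite(fn,im)
E
python3 - <<'E'
from h import *
c=load("pics/top0.npz")
crop(c,90,130,250,280,5,"pics/t_a.png"[:8]+"1.png")
crop(c,230,130,390,250,5,"pics/t_b.png")
crop(c,340,130,480,260,5,"pics/t_c.png")
E
ls pics
```

```text
side0.npz
side0.png
t_a1.png
t_b.png
t_c.png
top0.npz
top0.png
wrist0.npz
wrist0.png
```

Run:
```python
from h import *
c=load("pics/top0.npz")
crop(c,90,130,250,280,4,"pics/t_a2.png")
crop(c,340,130,480,250,5,"pics/t_c2.png")
```

```text
(no output)
```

View pics/t_a2.png

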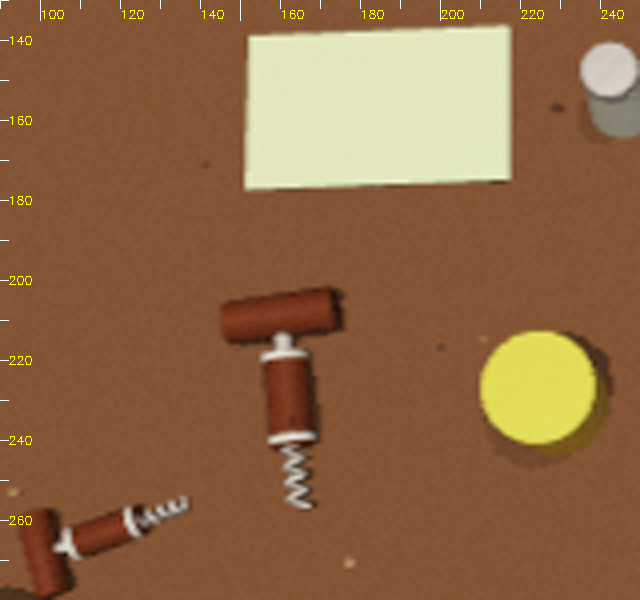

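View pics/t_b.png

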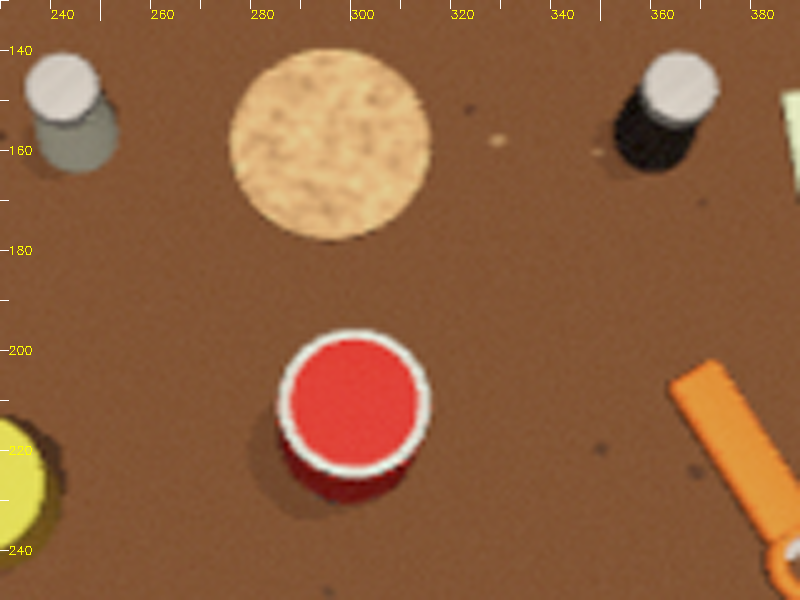

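View pics/t_c2.png

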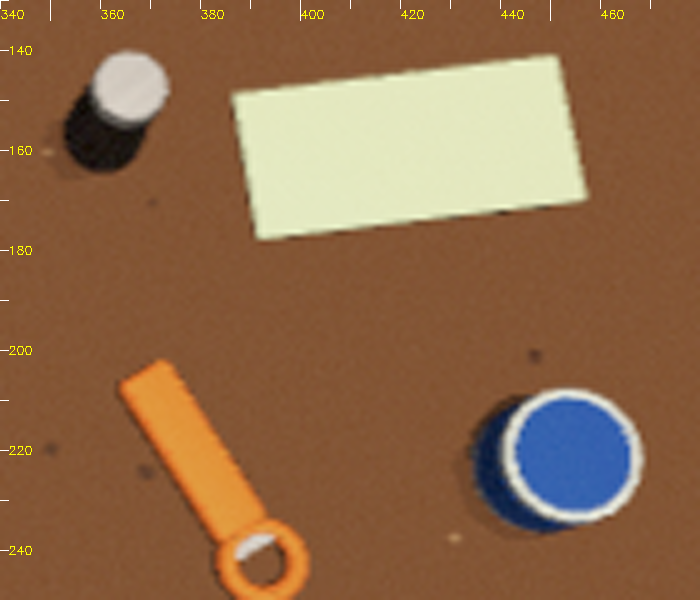

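Run:
```python
from h import *
np.set_printoptions(precision=4,suppress=True)
c=load("pics/top0.npz")
def mat(n,P):
    Q=np.array([w(c,*p,.003)[:2] for p in P]); ctr=Q.mean(0)
    L=[np.linalg.norm(Q[i]-Q[(i+1)%4]) for i in range(4)]
    d=(Q[0]-Q[1])+(Q[3]-Q[2]); print(n,ctr,np.round(L,4),"long ang",np.degrees(np.arctan2(d[1],d[0])))
mat("wine",[(152,139),(217.5,136.5),(217.7,175),(151.2,177.5)])
mat("soda",[(386.5,148.5),(451,141),(457.3,170),(391.7,177.8)])
print("round",w(c,296,158.5,.003), w(c,276,158.5,.003)-w(c,316,158.5,.003))
print("can",w(c,300.7,210.7,.085),w(c,285.5,210.7,.085)-w(c,316,210.7,.085))
print("tin",w(c,453.5,220.8,.04),w(c,439.5,220.8,.04)-w(c,468,220.8,.04))
for n,u,v,z in [("salt",242,147.5,.069),("pepper",365.5,147.2,.069),("must",223.5,227,.074)]: print(n,w(c,u,v,z))
a=w(c,160,209.2,.0125);b=w(c,164.5,256.7,.0125);d=b-a;print("cork bar",a,"tip",b,np.linalg.norm(d),np.degrees(np.arctan2(d[1],d[0])))
print(" barrel",w(c,160.8,218.5,.0125),w(c,163,240,.0125))
a=w(c,368.3,204.3,.012);b=w(c,396,251.2,.012);d=b-a;print("op",a,b,(a+b)/2,np.linalg.norm(d),np.degrees(np.arctan2(d[1],d[0])))
b=w(c,391.7,242,.012);d=b-a;print("op head",b,np.linalg.norm(d),np.degrees(np.arctan2(d[1],d[0])))
for n in["soda b"]: print(n, w(c,442,64,.19)); 
print("wine b",w(c,155,53,.22))
s=load("pics/side0.npz")
# cross-check in side view
for n,X in [("can",[*w(c,300.7,210.7,.085)]),("tin",w(c,453.5,220.8,.04)),("round",w(c,296,158.5,.003)),("ophead",b),("cap",w(c,442,64,.19)),("must",w(c,223.5,227,.074))]: print(n,pj(s,X))
crop(s,220,160,460,310,3,"pics/s_a.png")
```

```text
wine [0.6524 0.2712] [0.1562 0.0943 0.1557 0.0945] long ang 90.52325378932368
soda [ 0.63   -0.2793] [0.1504 0.0704 0.1509 0.0709] long ang 95.28817347687058
round [0.6404 0.0098 0.003 ] [0.0028 0.093  0.    ]
can [0.5016 0.006  0.085 ] [0.0016 0.0627 0.    ]
tin [ 0.4793 -0.3218  0.04  ] [0.0015 0.0603 0.    ]
salt [0.6474 0.1282 0.069 ]
pepper [ 0.6398 -0.1383  0.069 ]
must [0.4733 0.1672 0.074 ]
cork bar [0.5267 0.3221 0.0125] tip [0.4189 0.3086 0.0125] 0.10861739462182793 -172.82481193477958
 barrel [0.5052 0.3196 0.0125] [0.4563 0.3131 0.0125]
op [ 0.5256 -0.1487  0.012 ] [ 0.4193 -0.2025  0.012 ] [ 0.4724 -0.1756  0.012 ] 0.11917233852067419 -153.15549791127134
op head [ 0.4397 -0.1946  0.012 ] 0.09742478466893789 -151.8714255998047
soda b [ 0.7577 -0.2662  0.19  ]
wine b [0.7823 0.2724 0.22  ]
can (np.float64(291.79765555484266), np.float64(190.97796838200082))
tin (np.float64(379.1186732191652), np.float64(281.9545491498748))
round (np.float64(329.38187296763374), np.float64(200.1614407453082))
ophead (np.float64(322.7594034343105), np.float64(265.30441637643696))
cap (np.float64(455.0940886745774), np.float64(168.71660716959843))
must (np.float64(249.31241817733866), np.float64(172.8194441946098))
```

View pics/s_a.png

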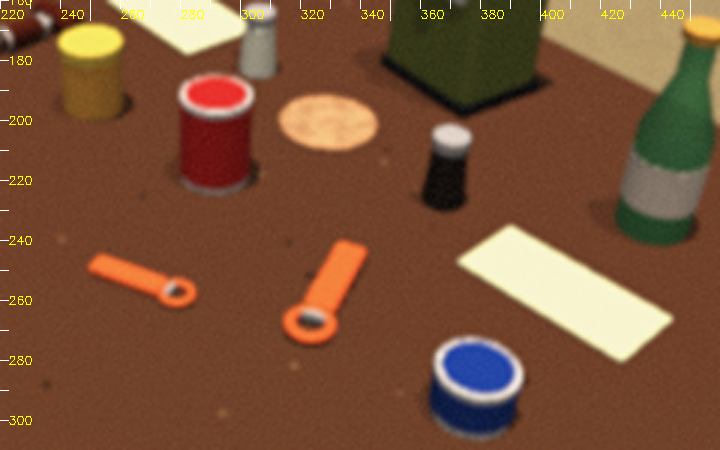

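```bash
cat > m.py <<'E'
from workcell import arm
from h import *
def R(th):
    a=np.radians(th);c,s=np.cos(a),np.sin(a)
    return np.array([[0,c,s],[0,s,-c],[-1,0,0]])
def best(p,th):
    o=[]
    for t in(th,th+180):
        q=arm.ik(p,R(t))
        if q is not None:o.append((abs(np.array(q)[6]),t))
    print("yaw opts",o); return min(o)[1]
def pick(x,y,z,th,pre,hi=.25):
    arm.goto([x,y,hi],R(th)); arm.set_gripper(pre)
    arm.servo_line([x,y,z+.06],R(th),velocity=.2)
    hit=arm.servo_line([x,y,z],velocity=.06,contact_N=12)
    arm.set_gripper(0); print("hit",hit,"tcp",arm.current_eef_pos(),"gap",arm.current_finger_gap())
def place(x,y,z,th,opn,hi=.25,lift=.25):
    arm.goto([x,y,hi],R(th))
    arm.servo_line([x,y,z+.03],velocity=.15)
    hit=arm.servo_line([x,y,z-.003],velocity=.03,contact_N=5)
    print("place hit",hit,"tcp",arm.current_eef_pos())
    arm.set_gripper(opn); arm.sleep(.2)
    arm.servo_line([x,y,lift],velocity=.15); print("t",arm.current_t())
def snap(n,name):
    c=arm.capture(n); np.savez(f"pics/{name}.npz",**c); return c
E
python3 - <<'E'
from m import *
T=best([.5016,.006,.25],90)
pick(.5016,.006,.035,T,.085)
arm.servo_line([.5016,.006,.15],velocity=.15)
c=snap("side","s1"); crop(c,220,100,420,250,4,"pics/s1.png"); print(arm.current_finger_gap(),arm.current_t())
E
```

```text
yaw opts [(np.float64(84.5031541282616), 90), (np.float64(69.0322662819282), 270)]
hit False tcp [0.50175365 0.00633976 0.03558151] gap 0.06091877242996574
0.06120601807254524 6.225
```

View pics/s1.png

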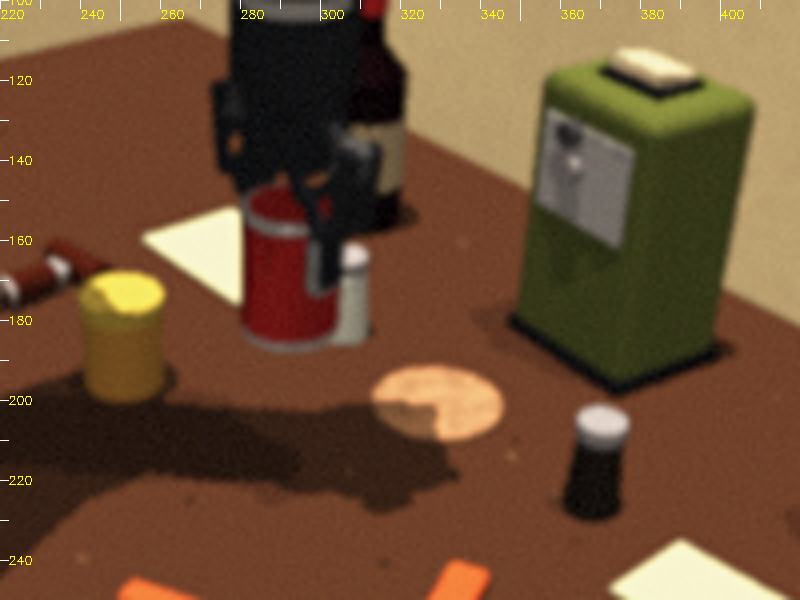

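The can is held upright (u 280–305, v 145–187), clear of everything. Next I place it on the mat, then pick up the tin.

Run:
```python
from m import *
place(.6404,.0098,.039,270,.085,hi=.15)
T=best([.4793,-.3218,.25],90)
arm.goto([.4793,-.3218,.25],R(T))
c=snap("top","t2"); crop(c,230,110,390,230,5,"pics/t2.png")
```

```text
place hit True tcp [0.6401402  0.00974339 0.03865754]
t 10.5917
yaw opts [(np.float64(115.92226086460447), 90), (np.float64(33.93464601182104), 270)]
```

View pics/t2.png

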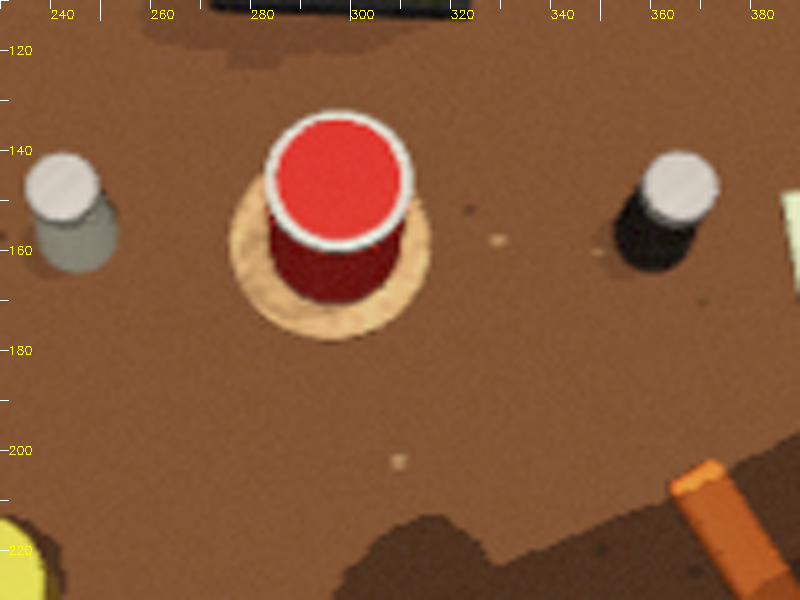

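The can stands on the mat, its top centred near (297.7,146). Salt (242,147) and pepper (365.5,147) are unmoved.

Run:
```python
from m import *
c=load("pics/t2.npz"); p=w(c,297.7,146,.088); print(p)
pick(.4793,-.3218,.008,270,.085)
arm.servo_line([.4793,-.3218,.25],velocity=.2)
print(arm.current_finger_gap())
arm.goto([p[0],p[1],.25],R(270))
c=snap("side","s3"); crop(c,240,70,440,220,4,"pics/s3.png");print(arm.current_t())
```

```text
[0.64020216 0.00799277 0.088     ]
hit False tcp [ 0.47949898 -0.3218835   0.00870041] gap 0.05674919381791656
0.05654913046362067
17.85
```

View pics/s3.png

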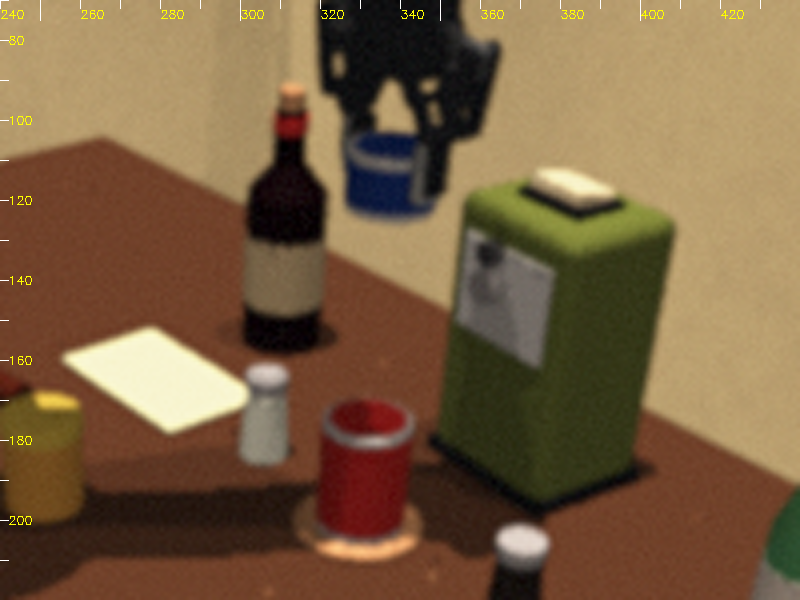

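The tin is held level above the can. I'll lower it until it touches.

Run:
```python
from m import *
place(.6402,.009,.0965,270,.085)
T=best([.4726,-.1768,.25],117.7)
arm.goto([.4726,-.1768,.25],R(T))
c=snap("top","t4"); crop(c,230,110,390,230,5,"pics/t4.png")
c=snap("side","s4"); crop(c,240,100,440,250,4,"pics/s4.png")
```

```text
place hit True tcp [0.64001606 0.00901484 0.09675075]
t 21.7583
yaw opts [(np.float64(96.14657835278281), 117.7), (np.float64(25.152632110718663), 297.7)]
```

View pics/t4.png

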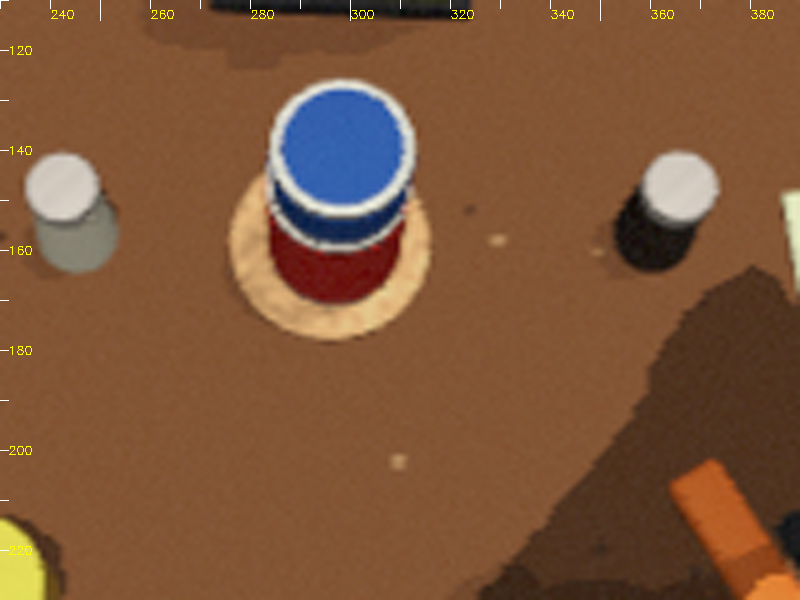

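View pics/s4.png

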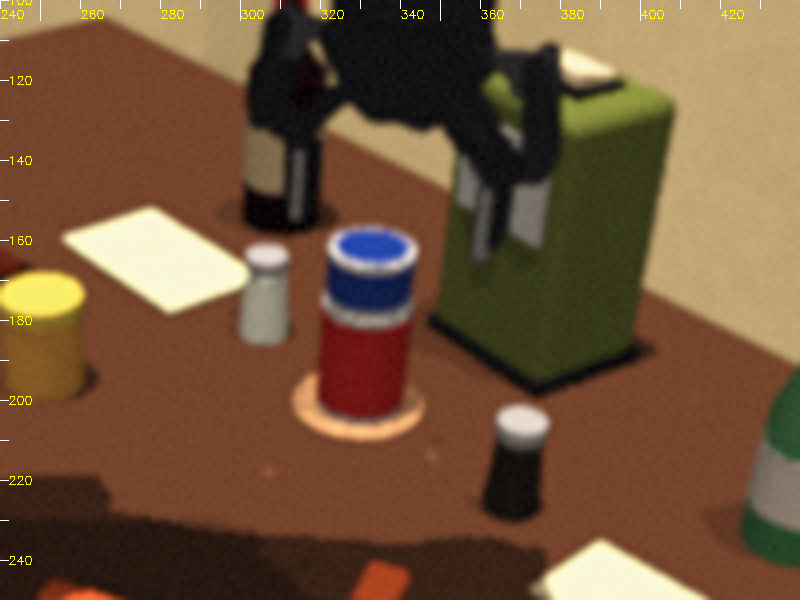

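The stack is square: tin top near (298.5,139), can rim visible evenly around it. Now the opener.

Run:
```python
from m import *
c=load("pics/t4.npz"); print("tin",w(c,298.5,138.9,.128))
pick(.4726,-.1768,.003,297.7,.055,hi=.2)
arm.servo_line([.4726,-.1768,.15],velocity=.2)
print(arm.current_finger_gap())
T=best([.63,-.2793,.15],5.3)
arm.goto([.63,-.2793,.15],R(T))
c=snap("side","s5"); crop(c,320,100,520,250,4,"pics/s5.png")
c=snap("top","t5"); crop(c,340,80,480,200,5,"pics/t5.png")
```

```text
tin [0.64072816 0.0073545  0.128     ]
hit False tcp [ 0.47281054 -0.17676656  0.00361294] gap 0.024375227646733718
0.023600252942231992
yaw opts [(np.float64(33.864981341133074), 5.3), (np.float64(103.77880155044292), 185.3)]
```

View pics/s5.png

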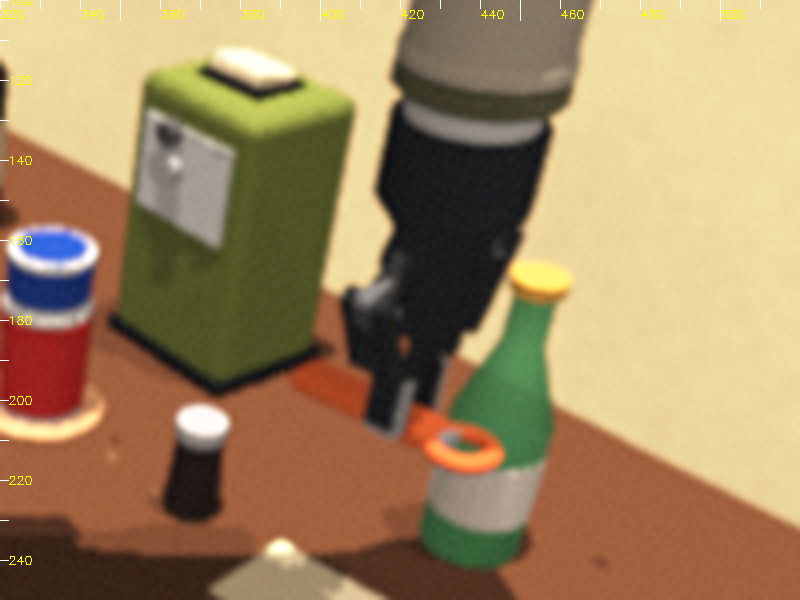

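View pics/t5.png

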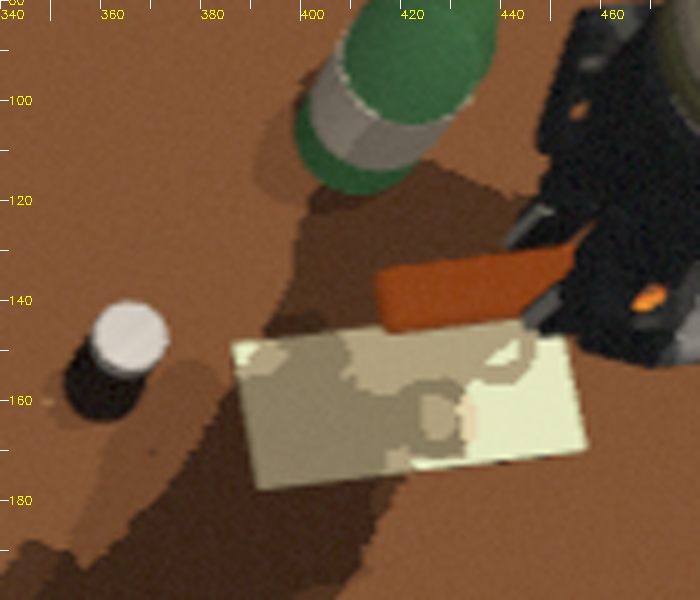

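The opener is held level and parallel to the mat's long edge. I'll lower it.

Run:
```python
from m import *
place(.63,-.2793,.0065,5.3,.055,hi=.15,lift=.2)
T=best([.479,.316,.25],97.3)
arm.goto([.5,0,.28],R(T-45 if T>180 else T)) if 0 else arm.goto([.479,.316,.25],R(T))
print(T,arm.current_t())
c=snap("top","t6"); crop(c,340,120,480,240,5,"pics/t6.png"); cv2.imwrite("pics/t6f.png",c["img"][:,:,::-1])
```

```text
place hit True tcp [ 0.62980024 -0.2792022   0.00674844]
t 31.8667
yaw opts [(np.float64(48.94475740894108), 97.3), (np.float64(97.06625557510795), 277.3)]
97.3 34.0667
```

View pics/t6.png

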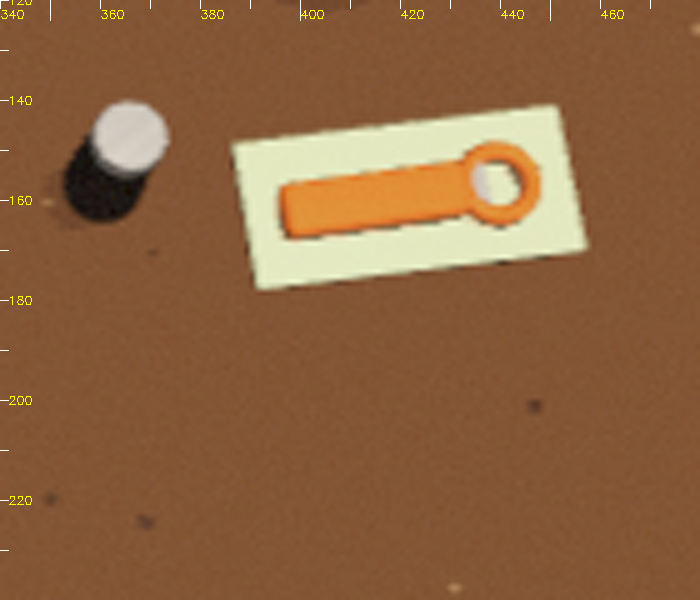

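View pics/t6f.png

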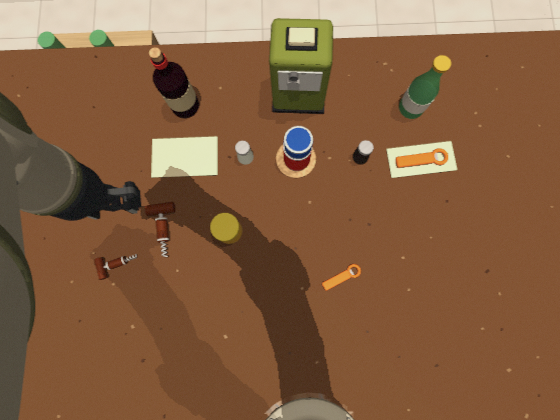

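The opener is centred on its mat: ends at about (394,161) and (448,157) on a mat running 387–457. Now the corkscrew.

Run:
```python
from m import *
pick(.479,.316,.003,97.3,.055,hi=.25)
arm.servo_line([.479,.316,.15],velocity=.2)
print(arm.current_finger_gap())
T=best([.6524,.2712,.15],.5)
arm.goto([.6524,.2712,.15],R(T)); print(T)
c=snap("side","s7"); crop(c,180,60,380,210,4,"pics/s7.png")
c=snap("top","t7"); crop(c,90,100,250,220,5,"pics/t7.png")
```

```text
hit False tcp [0.47922232 0.31617063 0.00363308] gap 0.022818964075069264
0.02289386765046386
yaw opts [(np.float64(15.786802667737629), 0.5), (np.float64(124.70603684790342), 180.5)]
0.5
```

View pics/s7.png

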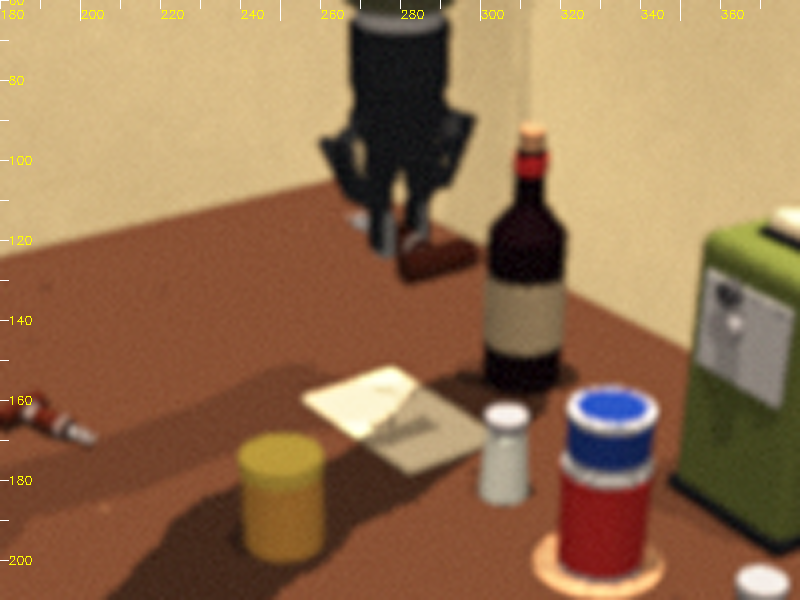

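View pics/t7.png

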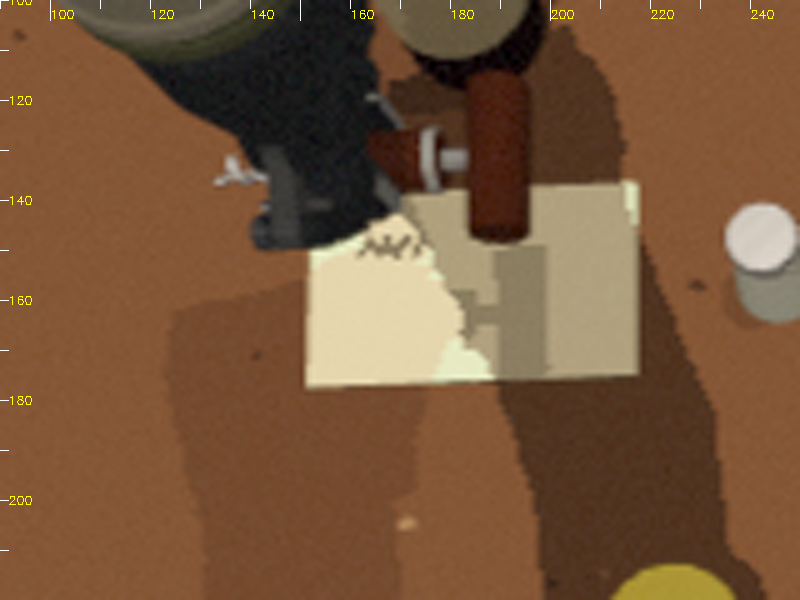

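The corkscrew is held level and square to the mat. I'll lower it, lift clear and check the final scene.

Run:
```python
from m import *
place(.6524,.2712,.0065,.5,.055,hi=.15,lift=.25)
arm.goto([.30,.60,.3],R(66.7))
c=snap("top","t8"); crop(c,90,110,250,230,5,"pics/t8.png"); cv2.imwrite("pics/t8f.png",c["img"][:,:,::-1])
c=snap("side","s8"); cv2.imwrite("pics/s8.png",c["img"][:,:,::-1])
```

```text
place hit True tcp [0.65216064 0.27112633 0.0066717 ]
t 43.6417
```

View pics/t8.png

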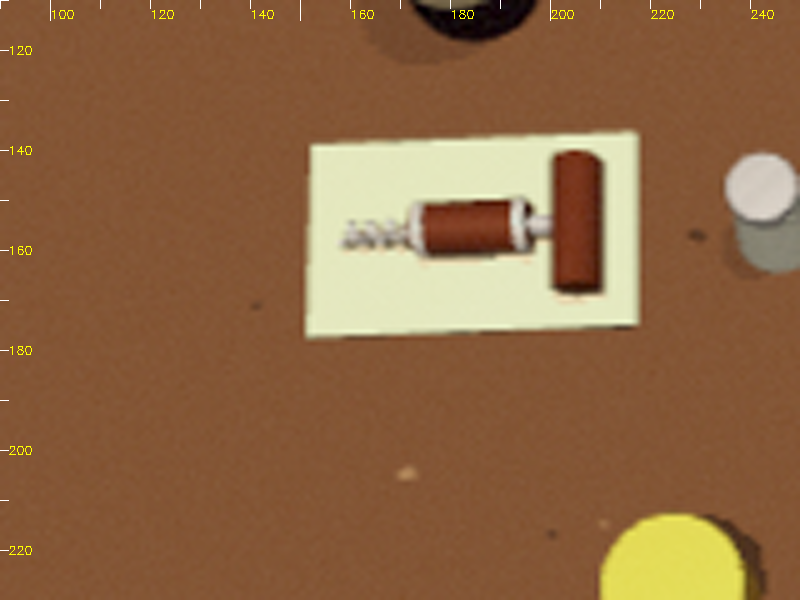

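View pics/t8f.png

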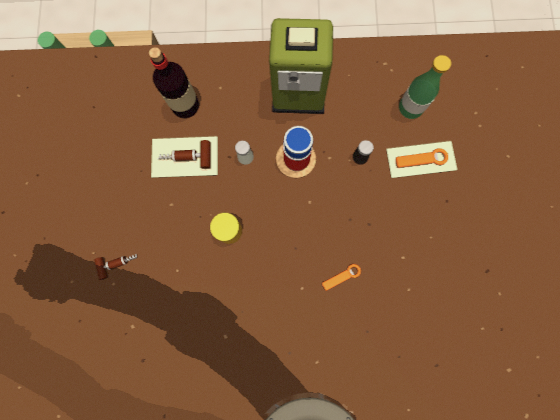

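View pics/s8.png

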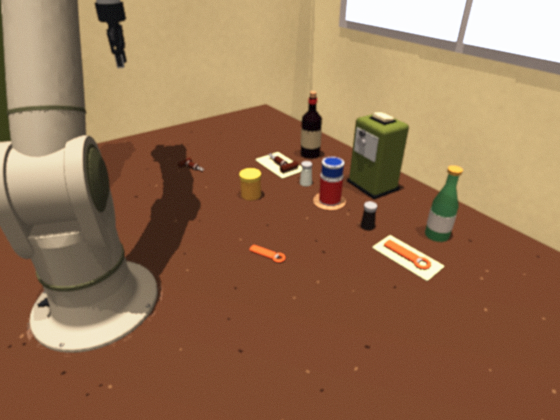

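Everything is in place. The corkscrew spans u 158–210.5 on a mat running 151–217, and the salt, pepper and mustard are unmoved.

```bash
python3 -c "
from workcell import arm
print(arm.current_t()); arm.job_done()"
```

```text
45.5083
the job is handed in; nothing more can be done
```

I set out the counter as asked and handed the job in at about 45.5 s of the 120 s allowed. It reports no verdict, so the results below are from my own camera checks.

- **Can and tin:** the red can stands on the cork mat about 2 mm from its centre. The blue tin is on top, within about 1 mm of the can's axis, and both look upright.
- **Bottle opener:** the larger one lies flat on the soda mat and parallel to its long side. It sits within a few millimetres of the centre with no overhang.
- **Corkscrew:** the larger one lies flat on the wine mat along its long side. It is also within a few millimetres of the centre with no overhang.
- **Left alone:** the salt, pepper and mustard show no movement in the pictures. The two smaller look-alike tools were not touched.

The gripper was open and well clear of everything at the end, and none of my checks failed or disagreed.

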